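# Build the tray tower from nested spares

### The arm

A 6-joint arm with a two-finger parallel gripper is mounted at the origin on the work surface. World frame = base frame: x ahead of the robot, y to its left, z up, the work surface at z = 0. Lengths are in m, angles in rad, forces in N, time in s.
With the tool pointing down it reaches from about 0.25 to 0.725 m from the base axis. Payload 4 kg.
Tool frame: the origin (TCP) lies on the front face of the gripper's body, between the roots of the fingers; the fingertips stand 73 mm ahead of it and the grasp point (between the pads) lies 54 mm ahead of it; z points along the fingers, y is the line along which they close (so a half turn about z gives the same grasp; the last joint's range is limited). The gripper opens to 85 mm and grips with 20 to 120 N. Pads are 22 mm wide; open, the fingers measure 114 mm over their backs; the gripper's body (76 mm by 85 mm) begins 54 mm behind the grasp point. The pads swing forward as they close: fully open they stand 13 mm farther back than shut.
Start: joints at [-1.189, 0.241, 0.005, 1.335, 0, 1.571], TCP at [0.186, -0.464, 0.304] pointing down, gripper open.
Joint ranges: [-2.72, 2.72], [-1.05, 1.87], [-1.09, 1.28], [-1.99, 2.15], [-1.42, 1.44], [-3.14, 3.14]. Speed limits (rad/s): [2.79, 2.79, 3.14, 3.14, 3.14, 3.14].

### API

Orientations are given as a unit quaternion [x, y, z, w].
In Python, from workcell import bot gives the robot as it stands. The module is installed in compiled form; this text tells all that it offers.
- The arm moves only by the tool step_arm, never from a script. Its argument "rows" is a list of rows, each a list of 2 entries, a list of its own where there are three numbers: the shift along the tool's x, y, z in mm, then the turn about the tool's z in degrees. A call has 1 to 12 rows; each row is the pose to reach, as a shift and turn from the pose commanded when the call began, along the tool's axes at that moment; what a row does not reach only later rows make up. A row lasts 1/8 s, in which the tool goes at most 62.5 mm and 10.7 degrees, less where a joint would pass 70% of its speed; a pose out of reach is approached as far as the arm can. A call with a gripper value outside its range is refused whole. "claw" is the gripper's target within -1 to 1 (shut at 1, half-way at 0, fully open at -1), set as the call begins (left out, the last holds). The fingers move at their own pace and stop on an object; the grip force is fixed at half the most. Time passes only in rows, so rows that repeat a pose let the fingers close. It gives the time, the measured TCP pose, the force, the opening and the grip force at its end, in the units of the state.
- bot.get_obs(): the state, without advancing time (a new reading comes with each control period).
- bot.camera(name): name is "side" or "top"; returns (picture, depth): 384x512x3 uint8, red, green, blue; 384x512 float32, m along the optical axis (not along the pixel's ray), 0 where there is no reading.
- bot.camera_params(name): a dict with "fx", "fy", "cx", "cy" (pixels), "pose" (4x4, takes a point from camera to world coordinates). Camera axes: x right, y up, looking along -z (the intrinsics and any distortion apply to the point x, -y, -z); pixel columns grow to the right and rows downward; lengths in m; the calibration is good to about 2 mm. A picture is of the moment at which its call begins. camera_params takes no time and is no camera call.
- bot.job_done(): hands the job in; it is judged then, once.
Trained networks look in the newest picture that a camera, given by its name, has taken for a name from the list of things; names that differ only in an ending like _2 or _b are one class to them, and where a whole thing is asked for, a point or a joint stands for the part that bears it (a point fixed in the world has none). Each returns a list of dicts, best first, with "score" (0 to 1); they miss things now and then, are a little off and sometimes report something else, mostly with a low value. They report only what shows in the picture. A call takes as long as a camera call. They do not tell look-alikes from the thing itself.
- bot.trace(target, camera): "pixels" (384x512 bool, what is visible of it) and "uv" ([column, row] in pixels, amid what is visible of it).
The state is a dict: "clock": time; "joint_pos": joint angles; "joint_vel": joint speeds; "tau": joint torques, N m; "eef_pos": TCP position; "tool_rot": TCP orientation; "ft_force": force on the tool from outside, world axes, zero at the start; "ft_torque": the same for the moment, N m; "grip_width": finger opening in m; "grasp_force": force on a finger pad.
Only numpy, scipy, OpenCV 4.12 (cv2) and the standard library are available. Lean on these libraries where they do the work, as an engineer would, in place of code of your own. Each camera call takes 0.05 s, during which the arm holds its last target. There are 200 camera calls.

### The job

Make the tray with the torch in it into a three-tier tower: take the two nested spare trays apart and stack both on it, one above the other, turning each end for end to the tray under it so that it stands in the rim pockets instead of nesting. Lower the trays into place rather than dropping them, leave the torch in the bottom tray and that tray where it stands, and do not disturb the other things on the bench.

Things in the scene. Friction and masses are not known exactly. Their poses are not given: they have to be found in the camera images.
- bottom_tray_mid (a point): Green plastic stack-nest tray with a torch in it, standing on the bench; 200 long x 152 wide x 80 mm high, 0.26 kg. Point: the tray's centre, 40 mm above its underside. x: along it towards the end with the hand scoop; y across; z up. All three trays are alike. Each can sit on another in two ways: same way round it nests 43 mm higher; turned half round it stacks 73 mm higher.
- lower_spare_mid (a point): Lower of two empty spare trays, standing on the bench; point and axes as for bottom_tray_mid. RIM, for all trays: flat top at z = +40 from this point, upright faces 18 mm deep to pinch from above. Long sides: 18 mm wide, |y| = 58 to 76, unbroken for x = -17 to 17. Plain (-x) end: 12 mm wide, x = -100 to -88, unbroken for |y| < 58. Inside, the walls drop straight for 37 mm, then slope in to a floor 157 x 96 mm.
- upper_spare_mid (a point): Upper of the two empty spare trays, nested in lower_spare the same way round, its rim 43 mm above the rim below; lift it at least 40 mm straight up to clear. Point and axes as for bottom_tray_mid. All trays weigh about 0.2 to 0.3 kg. Pinched firmly across one rim, a tray hangs nearly level, the far side sagging by up to several degrees.
- bottom_tray_scoop (a point): Middle of the rim of the scoop (+x) end of bottom_tray: 94 mm along +x from bottom_tray_mid and 18 mm above it. On this end the middle 80 mm of the rim is dipped by 22 mm as a hand hold, 12 mm thick, x = 88 to 100; the other end is plain and full height.
- lower_spare_scoop (a point): The same scoop point on lower_spare. FEET, for all trays: four posts on the long sides, centred at x = +67 and x = -33, |y| = 49 to 66, each 19 mm long, from the underside (z = -40) up to z = +3. Above each post the side wall is an open channel, 31 mm long, out to |y| = 71; the posts of a tray set the same way round drop down it and the trays nest.
- upper_spare_scoop (a point): The same scoop point on upper_spare. POCKETS, for all trays: at x = -67 and x = +33 the long rims are cut 7 mm deep (floor z = +33), 31 mm long, open inwards, with an outer lip at |y| = 71 to 76. The posts of a tray turned half round land in them: its centre is then straight above and 73 mm higher, with about 6 mm of play each way along x and 5 mm along y.
- torch_mid (a point): Blue solar torch, 126 x 40 x 40 mm, 0.18 kg, lying on the floor of bottom_tray; this point is its centre, x along its length. It stays below the floor of a tray stacked above.
- mug_mid (a point): Steel mug, 80 mm across, 85 mm high, handle at its +y reaching 37 mm farther out; its centre. Not to be disturbed.
- bowl_mid (a point): Round white ceramic bowl, 136 mm across the rim, 55 mm high; its centre. Not to be disturbed.
- snap_box_mid (a point): Clear plastic box with a white snap lid, 118 (x) x 174 (y) x 70 mm; its centre. Not to be disturbed.
- flask_mid (a point): Upright aluminium drinking bottle, 66 mm across, 200 mm high; its centre. Not to be disturbed.
Mind the look-alikes: they are no part of the job. Several things look just like the part that bears torch_mid: the one meant starts farthest from the robot's base.

How it is judged:
By the outcome, as a careful person would: the job done as asked, in the order asked, and still so for the second after the job is handed in, with the robot touching nothing.
It also fails if it takes over 61 s, if anything falls off the work surface, if the arm or the gripper's body presses on something with over 40 N, if the wrist force passes 120 N, or if a joint passes its speed limit or range.

## Working session

There is one attempt and no reset: what is moved stays moved. The work goes in short steps, Python scripts to look and compute and a tool call to move; the robot and the scene stay as the last step left them, time stands still between calls to the robot, and variables do not carry over. Pictures are saved under pics/ and viewed, at most 10 in all, crops included, and the job is handed in when it is done.

Besides the shell and the picture viewer there is one more tool, called after ">>>" as name([rows], argument=value, ...), one row to a line, values as JSON. step_arm: Moves the arm, as the interface text tells. Its arguments: {"type":"object","properties":{"rows":{"type":"array"},"claw":{"type":"number"}},"required":["rows"]}

```bash
mkdir -p pics; cat > h.py <<'E'
import numpy as np, cv2
from workcell import bot
def cloud(name, depth):
    p=bot.camera_params(name); v,u=np.mgrid[0:384,0:512]
    x=(u-p["cx"])/p["fx"]*depth; y=-(v-p["cy"])/p["fy"]*depth
    P=np.stack([x,y,-depth,np.ones_like(depth)],-1)@np.array(p["pose"]).T
    P=P[...,:3]; P[depth<=0]=np.nan
    return P
E
python3 - <<'E'
from h import *
o=bot.get_obs(); print({k:np.round(v,3).tolist() for k,v in o.items()})
ims=[]
for c in ("top","side"):
    im,d=bot.camera(c); np.savez(f"{c}0.npz",im=im,d=d); P=cloud(c,d); np.save(f"{c}P0.npy",P)
    p=bot.camera_params(c); print(c,{k:np.round(v,3).tolist() for k,v in p.items()})
    cv2.imwrite(f"pics/{c}0.png",cv2.resize(im[...,::-1],(768,576)))
for n in ["bottom_tray_mid","torch_mid","upper_spare_mid","upper_spare_scoop","mug_mid","bowl_mid","snap_box_mid","flask_mid"]:
    for r in bot.trace(n,"top"):
        m=np.array(r["pixels"]); P=np.load("topP0.npy")[m]
        print(n,round(r["score"],2),np.round(r["uv"]),m.sum(),np.round(np.nanpercentile(P,2,axis=0),3),np.round(np.nanpercentile(P,98,axis=0),3))
E
```

```text
{'clock': 0.0, 'joint_pos': [-1.189, 0.241, 0.004, 1.335, 0.0, 1.571], 'joint_vel': [-0.001, -0.001, 0.0, -0.001, 0.001, -0.001], 'tau': [-0.0, -37.231, 25.241, 0.017, 0.0, 0.0], 'eef_pos': [0.186, -0.464, 0.303], 'tool_rot': [0.982, 0.19, -0.0, -0.001], 'ft_force': [-0.0, -0.067, 0.275], 'ft_torque': [-0.018, 0.009, -0.009], 'grasp_force': 0.0, 'grip_width': 0.085}
top {'fx': 497.106, 'fy': 497.106, 'cx': 249.922, 'cy': 193.073, 'pose': [[-0.02, 0.989, -0.147, 0.298], [-1.0, -0.018, 0.018, 0.101], [0.015, 0.147, 0.989, 1.556], [0.0, 0.0, 0.0, 1.0]]}
side {'fx': 370.713, 'fy': 370.713, 'cx': 254.917, 'cy': 192.535, 'pose': [[-0.879, 0.361, -0.313, 0.194], [-0.477, -0.684, 0.552, 0.649], [-0.015, 0.634, 0.773, 0.898], [0.0, 0.0, 0.0, 1.0]]}
bottom_tray_mid 0.91 [217. 212.] 2956 [ 0.361  0.081 -0.003] [0.568 0.261 0.084]
torch_mid 0.87 [194. 284.] 495 [0.231 0.178 0.002] [0.265 0.3   0.043]
torch_mid 0.62 [331. 117.] 1390 [ 0.701 -0.254  0.002] [ 0.819 -0.134  0.059]
torch_mid 0.56 [221. 210.] 466 [0.409 0.124 0.005] [0.523 0.191 0.047]
upper_spare_mid 0.79 [343. 201.] 3618 [ 0.397 -0.298  0.04 ] [ 0.559 -0.098  0.127]
upper_spare_scoop 0.61 [343. 204.] 3655 [ 0.396 -0.298  0.039] [ 0.561 -0.098  0.127]
mug_mid 0.62 [271. 146.] 625 [ 0.637 -0.025 -0.002] [0.714 0.047 0.088]
bowl_mid 0.85 [329. 119.] 1362 [ 0.698 -0.252  0.002] [ 0.816 -0.135  0.058]
bowl_mid 0.33 [217. 214.] 2953 [ 0.365  0.081 -0.003] [0.568 0.26  0.084]
snap_box_mid 0.98 [209. 121.] 2208 [0.677 0.107 0.008] [0.825 0.276 0.076]
flask_mid 0.7 [133. 246.] 525 [0.336 0.398 0.022] [0.393 0.445 0.204]
flask_mid 0.29 [305. 210.] 41 [ 0.386 -0.12   0.054] [ 0.516 -0.086  0.085]
```

View pics/top0.png

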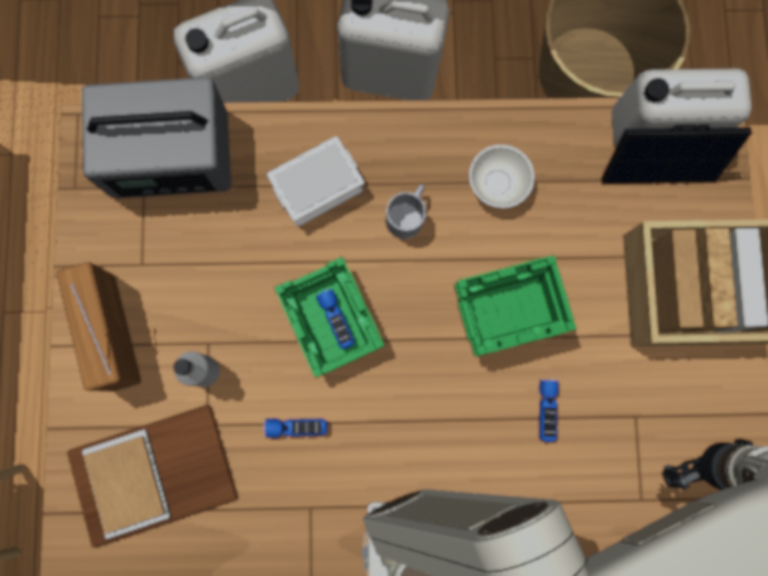

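View pics/side0.png

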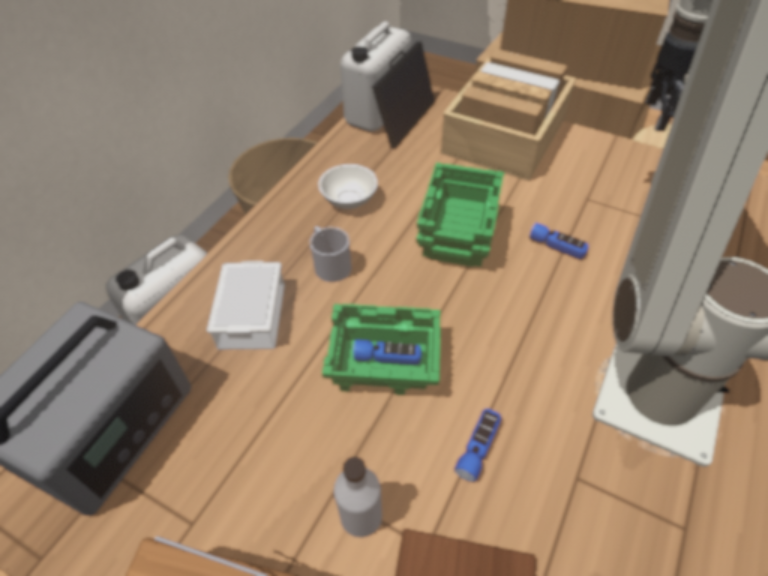

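```bash
cat >> h.py <<'E'
from scipy.optimize import minimize
def model(q):
    "expected rim-top: 1 in full-height rim, 0 elsewhere (q local xy, m)"
    x,y=q[:,0]*1e3,np.abs(q[:,1])*1e3
    out=(np.abs(x)>100)|(y>76)
    rim=((y>58)|(x<-88)|((x>88)&(y>40)))&~out
    cut=(((np.abs(x+67)<15.5)|(np.abs(x-33)<15.5)|(np.abs(x-67)<15.5)|(np.abs(x+33)<15.5))&(y<71))
    return np.where(rim&~cut,1.,np.where(out,-1,-1))
def fit(P,zr,c0,r=0.16,tol=0.0045):
    "fit rim pose; P Nx3, zr rim height; returns list of (score,x,y,yaw,n)"
    Q=P[np.isfinite(P).all(1)]; Q=Q[np.hypot(Q[:,0]-c0[0],Q[:,1]-c0[1])<r]
    R=Q[np.abs(Q[:,2]-zr)<tol][:,:2]
    (cx,cy),(w,h),a=cv2.minAreaRect((R*1e3).astype(np.float32))
    lo=Q[(Q[:,2]<zr-.012)][:,:2]
    a=np.deg2rad(a)+(0 if w>h else np.pi/2); res=[]
    def f(s,full=False):
        c,n=np.cos(s[2]),np.sin(s[2]); M=np.array([[c,-n],[n,c]])
        return -(model((R-s[:2])@M).sum()-0.7*(model((lo-s[:2])@M)>0).sum())/len(R)
    for k in (0,np.pi):
        best=None
        for rep in range(4):
            s0=np.array([cx/1e3,cy/1e3,a+k]) if best is None else best.x
            S=np.vstack([s0,s0+[.008,0,0],s0+[0,.008,0],s0+[0,0,.05]])+(0 if rep==0 else np.random.randn(4,3)*[.003,.003,.02])
            m=minimize(f,s0,method="Nelder-Mead",options=dict(initial_simplex=S,xatol=1e-5,fatol=1e-6))
            if best is None or m.fun<best.fun: best=m
        res.append((round(-best.fun,3),*np.round(best.x,4),len(R)))
    return res,(round(cx),round(cy),round(w),round(h),round(np.rad2deg(a),1))
E
python3 - <<'E'
from h import *
for n,z,c in [("bottom",.080,(.465,.170)),("upper",.123,(.478,-.2))]:
  for cam in ("top","side","both"):
    P=np.vstack([np.load(f"{k}P0.npy").reshape(-1,3) for k in (("top","side") if cam=="both" else (cam,))])
    Q=P[np.isfinite(P).all(1)]; Q=Q[np.hypot(Q[:,0]-c[0],Q[:,1]-c[1])<.15]
    h,e=np.histogram(Q[:,2],np.arange(z-.03,z+.012,.003)); print(n,cam,dict(zip(np.round(e*1e3).astype(int).tolist(),h.tolist())))
    print(fit(P,z,c))
def tile(n,z,c,yaw):
    o=np.full((300,360),0,np.uint8)
    return o
# height maps around each tray, top+side
out=[]
for z,c in [(.08,(.465,.17)),(.123,(.478,-.2))]:
    P=np.vstack([np.load(f"{k}P0.npy").reshape(-1,3) for k in ("top","side")]); Q=P[np.isfinite(P).all(1)]
    im=np.zeros((300,300),np.float32)
    for x,y,h in Q:
        i,j=int((.15-(x-c[0]))*1000),int((.15-(y-c[1]))*1000)
        if 2<=i<298 and 2<=j<298: im[i-1:i+2,j-1:j+2]=np.maximum(im[i-1:i+2,j-1:j+2],h)
    out.append(cv2.applyColorMap(np.clip((im-z+.05)/.06*255,0,255).astype(np.uint8),cv2.COLORMAP_JET))
cv2.imwrite("pics/hm.png",np.hstack(out))
E
```

```text
bottom top {50: 29, 53: 40, 56: 34, 59: 31, 62: 22, 65: 16, 68: 54, 71: 79, 74: 166, 77: 241, 80: 226, 83: 79, 86: 16}
([(np.float64(0.691), np.float64(0.466), np.float64(0.1693), np.float64(0.4148), 601), (np.float64(0.318), np.float64(0.4666), np.float64(0.1695), np.float64(3.5588), 601)], (466, 169, 200, 152, np.float64(23.9)))
bottom side {50: 70, 53: 58, 56: 101, 59: 95, 62: 67, 65: 89, 68: 103, 71: 167, 74: 173, 77: 295, 80: 443, 83: 55, 86: 1}
([(np.float64(0.253), np.float64(0.4689), np.float64(0.1685), np.float64(0.4137), 861), (np.float64(-0.085), np.float64(0.469), np.float64(0.1684), np.float64(3.5588), 861)], (469, 168, 200, 155, np.float64(23.9)))
bottom both {50: 99, 53: 98, 56: 135, 59: 126, 62: 89, 65: 105, 68: 157, 71: 246, 74: 339, 77: 536, 80: 669, 83: 134, 86: 17}
([(np.float64(0.334), np.float64(0.4676), np.float64(0.1698), np.float64(0.4159), 1462), (np.float64(-0.004), np.float64(0.4677), np.float64(0.1698), np.float64(3.5563), 1462)], (468, 168, 202, 156, np.float64(24.0)))
upper top {93: 36, 96: 47, 99: 72, 102: 55, 105: 31, 108: 29, 111: 60, 114: 109, 117: 
[... 289 characters left out ...]
96: 75, 99: 87, 102: 76, 105: 53, 108: 60, 111: 49, 114: 112, 117: 104, 120: 163, 123: 260, 126: 41, 129: 0, 132: 0}
([(np.float64(-0.121), np.float64(0.481), np.float64(-0.1973), np.float64(1.8095), 509), (np.float64(-0.533), np.float64(0.482), np.float64(-0.2019), np.float64(4.9546), 509)], (481, -198, 152, 205, np.float64(103.9)))
upper both {93: 93, 96: 122, 99: 159, 102: 131, 105: 84, 108: 89, 111: 109, 114: 221, 117: 274, 120: 426, 123: 477, 126: 138, 129: 27, 132: 2}
([(np.float64(0.053), np.float64(0.4785), np.float64(-0.1985), np.float64(1.8173), 1135), (np.float64(-0.375), np.float64(0.4799), np.float64(-0.2025), np.float64(4.9546), 1135)], (479, -199, 156, 205, np.float64(103.8)))
```

View pics/hm.png

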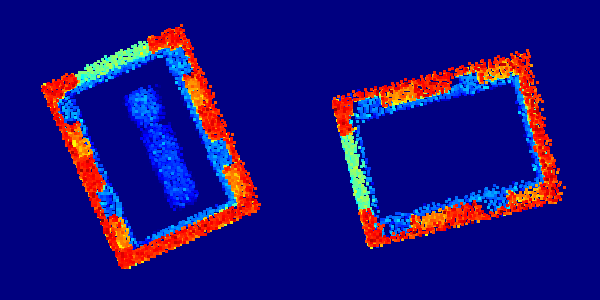

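The height map has the bottom tray on the left, with its dipped scoop end at about (112,62), pointing +x/+y. The spare pair is on the right, with its scoop at (352,172), pointing +y. That puts bottom at (0.467, 0.1695) with yaw 23.8°, and the spares at (0.4785, -0.1985) with yaw 104.1°.

```bash
cat >> h.py <<'E'
def go(x,y,z,psi):
    "print the shift (mm, tool axes) and turn (deg) from the present pose to the pose given (m, deg)"
    from scipy.spatial.transform import Rotation as Ro
    o=bot.get_obs(); R=Ro.from_quat(o["tool_rot"]).as_matrix()
    d=R.T@(np.array([x,y,z])-o["eef_pos"])*1e3; cur=np.rad2deg(np.arctan2(R[1,0],R[0,0]))
    print("go",np.round(d,1),"turn",round(-((psi-cur+180)%360-180),1),"psi",round(cur,1),"t",round(float(o["clock"]),2),"z axis",np.round(R[:,2],3))
def side(c,yaw,s):
    "rim middle of long side s=+1/-1"
    return np.array(c)+s*.067*np.array([-np.sin(yaw),np.cos(yaw)])
B=(.4668,.1695);BY=.415;U=(.4785,-.1985);UY=1.817
E
python3 -c "
from h import *
g=side(U,UY,1);print(g);go(*g,.24,104.1)"
```

```text
[ 0.41352041 -0.2148295 ]
go [ 303.7 -146.5   63.9] turn -82.2 psi 21.9 t 0.5 z axis [-0.  0. -1.]
```

>>> step_arm([
  [[60, -29, 0], -10],
  [[120, -58, 10], -20],
  [[180, -87, 20], -30],
  [[240, -116, 40], -41],
  [[303.7, -146.5, 63.9], -51],
  [[303.7, -146.5, 63.9], -62],
  [[303.7, -146.5, 63.9], -72],
  [[303.7, -146.5, 63.9], -82.2],
  [[303.7, -146.5, 63.9], -82.2],
  [[303.7, -146.5, 63.9], -82.2],
], claw=-1)

```text
clock: 1.75
eef_pos: [0.4135, -0.215, 0.2401]
tool_rot: [0.616, 0.788, 0.0, 0.0]
ft_force: [-0.8, 0.4, -0.0]
grip_width: 0.0855
grasp_force: 0.0
```

```bash
python3 -c "
from h import *
g=side(U,UY,1);go(*g,.165,104.1)"
```

```text
go [ 0.2  0.  75.1] turn -0.2 psi 103.9 t 1.75 z axis [ 0. -0. -1.]
```

Very accurate. Next I descend and close.

>>> step_arm([
  [[0, 0, 30], 0],
  [[0, 0, 60], 0],
  [[0, 0, 75], 0],
  [[0, 0, 75], 0],
])

```text
clock: 2.25
eef_pos: [0.4126, -0.2147, 0.164]
tool_rot: [0.616, 0.788, -0.0, -0.001]
ft_force: [1.4, -0.2, -0.0]
grip_width: 0.0856
grasp_force: 0.0
```

>>> step_arm([
  [[0, 0, 0], 0],
  [[0, 0, 0], 0],
  [[0, 0, 0], 0],
  [[0, 0, 0], 0],
  [[0, 0, 0], 0],
  [[0, 0, 0], 0],
  [[0, 0, 0], 0],
  [[0, 0, 0], 0],
], claw=1)

```text
clock: 3.25
eef_pos: [0.4137, -0.2151, 0.1656]
tool_rot: [0.615, 0.788, -0.0, 0.0]
ft_force: [-2.6, -0.1, 5.8]
grip_width: 0.0169
grasp_force: 59.3
```

>>> step_arm([
  [[0, 0, -6], 0],
  [[0, 0, -15], 0],
  [[0, 0, -25], 0],
  [[0, 0, -37], 0],
  [[0, 0, -50], 0],
  [[0, 0, -65], 0],
  [[0, 0, -80], 0],
  [[0, 0, -95], 0],
  [[0, 0, -110], 0],
  [[0, 0, -118], 0],
  [[0, 0, -120], 0],
  [[0, 0, -120], 0],
])

```text
clock: 4.75
eef_pos: [0.4134, -0.2148, 0.2848]
tool_rot: [0.615, 0.788, -0.0, -0.0]
ft_force: [1.0, 0.6, -2.0]
grip_width: 0.017
grasp_force: 58.6
```

```bash
cat >> h.py <<'E'
def plane(P,c,yaw,zr,tilt_tol=.03):
    "heights of rim parts (mm) vs local position of a held tray near centre c"
    Q=P[np.isfinite(P).all(1)]; n,s=np.sin(yaw),np.cos(yaw)
    q=(Q[:,:2]-c)@np.array([[s,-n],[n,s]]); k=(np.abs(q[:,0])<.11)&(np.abs(q[:,1])<.09)&(np.abs(Q[:,2]-zr)<tilt_tol)
    q,z=q[k],Q[k,2]
    for lab,m in dict(ny=(q[:,1]<-.058)&(abs(q[:,0])<.017),py=(q[:,1]>.058)&(abs(q[:,0])<.017),plain=(q[:,0]<-.086)&(abs(q[:,1])<.05),
        c1=(q[:,0]>.086)&(q[:,1]>.045),c2=(q[:,0]>.086)&(q[:,1]<-.045),c3=(q[:,0]<-.086)&(q[:,1]>.058),c4=(q[:,0]<-.086)&(q[:,1]<-.058)).items():
        if m.sum()>5:
            top=m.copy(); top[m]=z[m]>np.percentile(z[m],70)-.006
            print(lab,m.sum(),"z",round(np.median(z[top])*1e3,1),"x",np.round(np.percentile(q[m,0],[3,97])*1e3),"y",np.round(np.percentile(q[m,1],[3,97])*1e3))
E
python3 - <<'E'
from h import *
Ps=[]
for c in ("top","side"):
    im,d=bot.camera(c); cv2.imwrite(f"pics/{c}1.png",im[...,::-1]); P=cloud(c,d).reshape(-1,3); Ps.append(P)
    print(c); plane(P,U,UY,.243)
    cv2.imwrite(f"pics/{c}1.png",im[...,::-1])
a=[cv2.imread(f"pics/{c}1.png")[60:340,130:512] for c in ("top","side")]
cv2.imwrite("pics/lift1.png",np.hstack(a))
E
```

```text
top
ny 76 z 242.2 x [-14.  16.] y [-74. -59.]
py 20 z 241.8 x [ 9. 17.] y [62. 87.]
plain 88 z 242.0 x [-98. -86.] y [-49. -18.]
c1 73 z 242.9 x [ 87. 101.] y [46. 76.]
c2 65 z 242.0 x [ 87. 101.] y [-74. -47.]
c4 28 z 240.8 x [-99. -87.] y [-74. -58.]
side
ny 68 z 242.4 x [-16.  16.] y [-77. -60.]
py 126 z 259.2 x [-13.  16.] y [60. 89.]
plain 183 z 239.7 x [-99. -87.] y [-48.  35.]
c1 88 z 241.4 x [ 88. 100.] y [46. 72.]
c2 98 z 242.2 x [ 88. 100.] y [-76. -47.]
c4 27 z 241.9 x [-98. -86.] y [-77. -59.]
```

View pics/lift1.png

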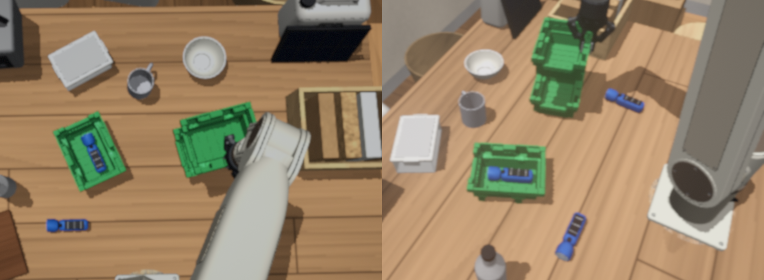

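Left crop: the tray is held level at (218,140), with its rim at 242 mm at both ends. Right crop: the lower spare stays behind at (560,90). Now I carry it over.

```bash
python3 -c "
from h import *
g=side(B,BY+np.pi,1);print(g);go(*g,.285,203.8)"
```

```text
[0.49381373 0.10818721]
go [293.6 156.7  -0.5] turn -99.7 psi 104.1 t 4.85 z axis [-0.001  0.001 -1.   ]
```

>>> step_arm([
  [[9, 5, 0], -3],
  [[29, 15, 0], -9],
  [[56, 30, 0], -18],
  [[85, 45, 0], -28],
  [[117, 62, 0], -38],
  [[150, 80, 0], -49],
  [[183, 98, 0], -60],
  [[215, 115, 0], -70],
  [[243, 130, 0], -80],
  [[267, 142, 0], -89],
  [[284, 152, 0], -96],
  [[293.6, 156.7, 0], -99.7],
])

```text
clock: 6.35
eef_pos: [0.4941, 0.1098, 0.2846]
tool_rot: [-0.209, 0.978, 0.0, -0.0]
ft_force: [-0.5, -0.0, -3.6]
grip_width: 0.017
grasp_force: 58.7
```

>>> step_arm([
  [[0, 0, 10], 0],
  [[0, 0, 25], 0],
  [[0, 0, 40], 0],
  [[0, 0, 50], 0],
  [[0, 0, 50], 0],
  [[0, 0, 50], 0],
])

```text
clock: 7.1
eef_pos: [0.4944, 0.1079, 0.2353]
tool_rot: [-0.206, 0.979, 0.0, 0.0]
ft_force: [-0.5, -0.0, -2.6]
grip_width: 0.017
grasp_force: 58.7
```

```bash
python3 - <<'E'
from h import *
g=side(B,BY+np.pi,1);go(*g,.198,203.8)
Ps=[]
for c in ("top","side"):
    im,d=bot.camera(c); P=cloud(c,d).reshape(-1,3); Ps.append(P)
    cv2.imwrite(f"pics/{c}2.png",im[...,::-1]); print(c); plane(P,B,BY+np.pi,.193)
print(fit(Ps[0],.193,B))
a=[cv2.imread(f"pics/{c}2.png")[60:340,100:482] for c in ("top","side")]
cv2.imwrite("pics/place1.png",np.hstack(a))
E
```

```text
go [ 0.5  0.5 37.3] turn -0.0 psi -156.2 t 7.1 z axis [ 0.001  0.    -1.   ]
top
ny 85 z 192.8 x [-15.  16.] y [-77. -59.]
plain 179 z 192.9 x [-100.  -89.] y [-47.  29.]
c2 59 z 192.0 x [86. 98.] y [-76. -46.]
c4 40 z 193.1 x [-101.  -86.] y [-77. -59.]
side
ny 145 z 192.7 x [-16.  16.] y [-76. -59.]
py 39 z 191.4 x [ 8. 16.] y [58. 73.]
plain 235 z 193.3 x [-103.  -92.] y [-46.  48.]
c1 35 z 193.5 x [86. 94.] y [47. 74.]
c2 69 z 193.3 x [86. 96.] y [-75. -46.]
c3 54 z 193.9 x [-102.  -87.] y [58. 73.]
c4 66 z 192.8 x [-103.  -87.] y [-76. -60.]
([(np.float64(0.166), np.float64(0.4675), np.float64(0.1712), np.float64(0.4128), 385), (np.float64(0.705), np.float64(0.4681), np.float64(0.1716), np.float64(3.5562), 385)], (459, 191, 200, 109, np.float64(23.6)))
```

View pics/place1.png

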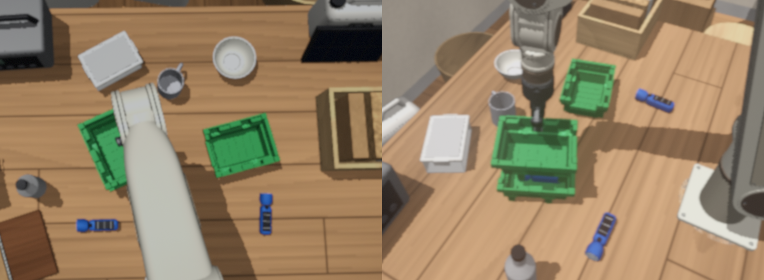

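Left crop: the tray is over the bottom one at (115,145). Right crop: it hovers level above it at (537,150), about 2.5 mm off along x. I'll correct that and lower slowly.

>>> step_arm([
  [[2.3, -1, 4], 0],
  [[2.3, -1, 12], 0],
  [[2.3, -1, 20], 0],
  [[2.3, -1, 27], 0],
  [[2.3, -1, 31], 0],
  [[2.3, -1, 33], 0],
  [[2.3, -1, 34], 0],
  [[2.3, -1, 34], 0],
])

```text
clock: 8.2
eef_pos: [0.4925, 0.1062, 0.2012]
tool_rot: [-0.206, 0.979, -0.0, 0.0]
ft_force: [0.4, 0.2, -3.4]
grip_width: 0.0175
grasp_force: 58.7
```

>>> step_arm([
  [[0, 0, 1], 0],
  [[0, 0, 2], 0],
  [[0, 0, 3], 0],
  [[0, 0, 3], 0],
])

```text
clock: 8.7
eef_pos: [0.4924, 0.1061, 0.1979]
tool_rot: [-0.206, 0.979, 0.0, -0.0]
ft_force: [-0.7, -0.8, -2.7]
grip_width: 0.0168
grasp_force: 58.7
```

>>> step_arm([
  [[0, 0, 1], 0],
  [[0, 0, 2], 0],
  [[0, 0, 2], 0],
])

```text
clock: 9.07
eef_pos: [0.4924, 0.1062, 0.196]
tool_rot: [-0.206, 0.979, 0.0, -0.0]
ft_force: [-0.0, -0.6, -2.0]
grip_width: 0.0169
grasp_force: 58.8
```

>>> step_arm([
  [[0, 0, 0.5], 0],
  [[0, 0, 1], 0],
  [[0, 0, 1], 0],
])

```text
clock: 9.45
eef_pos: [0.4925, 0.1061, 0.1956]
tool_rot: [-0.206, 0.979, -0.0, 0.0]
ft_force: [-2.6, -1.8, 3.8]
grip_width: 0.017
grasp_force: 59.7
```

Contact came at rim height 153 mm, so the posts are in the pockets. I release and rise.

>>> step_arm([
  [[0, 0, 0], 0],
  [[0, 0, 0], 0],
  [[0, 0, 0], 0],
  [[0, 0, 0], 0],
  [[0, 0, 0], 0],
], claw=-0.5)

```text
clock: 10.07
eef_pos: [0.4924, 0.1062, 0.1949]
tool_rot: [-0.206, 0.979, 0.0, -0.0]
ft_force: [-0.3, -0.3, -0.2]
grip_width: 0.064
grasp_force: 0.0
```

>>> step_arm([
  [[0, 0, -10], 0],
  [[0, 0, -30], 0],
  [[0, 0, -60], 0],
  [[0, 0, -80], 0],
  [[0, 0, -80], 0],
])

```text
clock: 10.7
eef_pos: [0.4936, 0.1064, 0.2773]
tool_rot: [-0.206, 0.979, 0.0, 0.002]
ft_force: [0.6, -0.1, -0.4]
grip_width: 0.0639
grasp_force: 0.0
```

```bash
python3 - <<'E'
from h import *
Ps=[]
for c in ("top","side"):
    im,d=bot.camera(c); P=cloud(c,d).reshape(-1,3); Ps.append(P); print(c); plane(P,B,BY+np.pi,.153)
    print(fit(P,.153,B)[0][1],fit(P,.080,U)[0][0])
g=side(U,UY,-1);print(g);go(*g,.275,104.1+180)
E
```

```text
top
ny 78 z 153.5 x [-15.  16.] y [-75. -59.]
plain 165 z 152.0 x [-98. -86.] y [-47.  28.]
c2 57 z 153.6 x [ 88. 101.] y [-76. -46.]
c4 28 z 153.6 x [-98. -86.] y [-75. -58.]
(np.float64(0.729), np.float64(0.4657), np.float64(0.1697), np.float64(3.5548), 386) (np.float64(0.518), np.float64(0.4775), np.float64(-0.1984), np.float64(1.8153), 610)
side
ny 130 z 153.6 x [-16.  16.] y [-75. -59.]
py 158 z 153.1 x [-16.  16.] y [59. 77.]
plain 214 z 153.7 x [-100.  -89.] y [-46.  47.]
c1 45 z 153.5 x [86. 96.] y [46. 77.]
c2 76 z 153.8 x [86. 98.] y [-75. -46.]
c3 40 z 153.6 x [-100.  -86.] y [59. 74.]
c4 53 z 153.5 x [-100.  -87.] y [-75. -59.]
(np.float64(-0.263), np.float64(0.468), np.float64(0.17), np.float64(3.5584), 950) (np.float64(0.201), np.float64(0.4813), np.float64(-0.1984), np.float64(1.8144), 473)
[ 0.54347959 -0.1821705 ]
go [ 6.940e+01 -2.845e+02 -2.000e-01] turn -80.3 psi -156.2 t 10.8 z axis [ 0.  0. -1.]
```

The middle tray is level at 153.5 mm on all corners and concentric with the bottom one. Next is the remaining spare.

>>> step_arm([
  [[7, -30, 0], -9],
  [[15, -65, 0], -19],
  [[25, -105, 0], -29],
  [[36, -150, 0], -39],
  [[48, -195, 0], -49],
  [[58, -235, 0], -59],
  [[66, -265, 0], -69],
  [[69.4, -284.5, 0], -79],
  [[69.4, -284.5, 0], -80.3],
  [[69.4, -284.5, 0], -80.3],
], claw=-1)

```text
clock: 12.05
eef_pos: [0.5431, -0.1814, 0.2741]
tool_rot: [0.788, -0.616, -0.001, 0.0]
ft_force: [0.6, -0.3, 0.0]
grip_width: 0.0851
grasp_force: 0.0
```

```bash
python3 -c "
from h import *
g=side(U,UY,-1);go(*g,.123,284.1)"
```

```text
go [  1.   -0.4 151.1] turn -0.1 psi -76.0 t 12.05 z axis [-0.002  0.001 -1.   ]
```

>>> step_arm([
  [[0.5, 0, 30], 0],
  [[0.5, 0, 70], 0],
  [[0.5, 0, 110], 0],
  [[0.5, 0, 138], 0],
  [[0.5, 0, 151], 0],
  [[0.5, 0, 151], 0],
])

```text
clock: 12.8
eef_pos: [0.5433, -0.1818, 0.1235]
tool_rot: [0.789, -0.615, -0.001, 0.0]
ft_force: [0.1, -0.5, 0.6]
grip_width: 0.0852
grasp_force: 0.0
```

>>> step_arm([
  [[0, 0, 0], 0],
  [[0, 0, 0], 0],
  [[0, 0, 0], 0],
  [[0, 0, 0], 0],
  [[0, 0, 0], 0],
  [[0, 0, 0], 0],
  [[0, 0, 0], 0],
  [[0, 0, 0], 0],
], claw=1)

```text
clock: 13.8
eef_pos: [0.5439, -0.1829, 0.1248]
tool_rot: [0.788, -0.615, 0.0, 0.0]
ft_force: [-1.6, -0.0, 5.3]
grip_width: 0.0169
grasp_force: 59.6
```

>>> step_arm([
  [[0, 0, -6], 0],
  [[0, 0, -18], 0],
  [[0, 0, -36], 0],
  [[0, 0, -56], 0],
  [[0, 0, -78], 0],
  [[0, 0, -100], 0],
  [[0, 0, -125], 0],
  [[0, 0, -150], 0],
  [[0, 0, -175], 0],
  [[0, 0, -195], 0],
  [[0, 0, -208], 0],
  [[0, 0, -210], 0],
])

```text
clock: 15.3
eef_pos: [0.544, -0.1827, 0.335]
tool_rot: [0.788, -0.615, 0.001, -0.0]
ft_force: [0.2, 0.0, -3.8]
grip_width: 0.017
grasp_force: 58.7
```

```bash
python3 - <<'E'
from h import *
for c in ("top","side"):
    im,d=bot.camera(c); P=cloud(c,d).reshape(-1,3); print(c); plane(P,U,UY,.290)
M=(.4662,.1696)
g=side(M,BY,-1);print(g);go(*g,.335,23.8+180)
E
```

```text
top
ny 25 z 290.6 x [ 9. 17.] y [-83. -59.]
c1 73 z 290.7 x [ 88. 101.] y [46. 74.]
c2 71 z 289.8 x [ 87. 101.] y [-74. -46.]
side
ny 132 z 301.2 x [-13.  16.] y [-89. -59.]
py 47 z 290.8 x [-15.  16.] y [58. 72.]
plain 296 z 288.4 x [-98. -87.] y [-46.  48.]
c1 99 z 290.0 x [ 88. 100.] y [46. 72.]
c2 110 z 289.5 x [ 88. 100.] y [-77. -46.]
c3 15 z 290.6 x [-99. -86.] y [58. 70.]
[0.49321373 0.10828721]
go [-294.4  -21.9   -1.3] turn 80.3 psi -75.9 t 15.4 z axis [-0.001  0.    -1.   ]
```

Level and single. Now I carry it over at the same height, with its underside about 57 mm above the middle rim.

>>> step_arm([
  [[-9, -1, 0], 3],
  [[-29, -2, 0], 8],
  [[-56, -4, 0], 15],
  [[-85, -6, 0], 23],
  [[-117, -9, 0], 32],
  [[-150, -11, 0], 41],
  [[-183, -14, 0], 50],
  [[-215, -16, 0], 58],
  [[-243, -18, 0], 66],
  [[-267, -20, 0], 73],
  [[-285, -21, 0], 78],
  [[-294.4, -21.9, 0], 80.3],
])

```text
clock: 16.9
eef_pos: [0.4926, 0.109, 0.3328]
tool_rot: [-0.206, 0.979, -0.0, -0.001]
ft_force: [0.5, -0.1, -2.5]
grip_width: 0.0171
grasp_force: 58.7
```

>>> step_arm([
  [[0, 0, 7], 0],
  [[0, 0, 17], 0],
  [[0, 0, 24], 0],
  [[0, 0, 27], 0],
  [[0, 0, 27], 0],
  [[0, 0, 27], 0],
])

```text
clock: 17.65
eef_pos: [0.4936, 0.1081, 0.3073]
tool_rot: [-0.206, 0.979, 0.0, 0.0]
ft_force: [-0.4, 0.4, -1.0]
grip_width: 0.0168
grasp_force: 58.7
```

```bash
python3 - <<'E'
from h import *
M=(.4662,.1696)
g=side(M,BY,-1);go(*g,.2705,23.8+180)
for c in ("top","side"):
    im,d=bot.camera(c); P=cloud(c,d).reshape(-1,3); print(c); plane(P,M,BY,.263)
    cv2.imwrite(f"pics/{c}3.png",im[...,::-1]); print(fit(P,.263,M))
a=[cv2.imread(f"pics/{c}3.png")[60:340,100:482] for c in ("top","side")]
cv2.imwrite("pics/place2.png",np.hstack(a))
E
```

```text
go [ 0.3  0.3 36.8] turn -0.0 psi -156.2 t 17.65 z axis [ 0.001  0.    -1.   ]
top
py 94 z 263.0 x [-16.  15.] y [60. 77.]
plain 68 z 262.9 x [-100.  -89.] y [15. 49.]
c1 70 z 263.1 x [87. 99.] y [46. 76.]
c3 45 z 263.1 x [-100.  -87.] y [59. 77.]
([(np.float64(0.631), np.float64(0.4653), np.float64(0.171), np.float64(0.4122), 403), (np.float64(0.253), np.float64(0.4662), np.float64(0.1714), np.float64(3.5567), 403)], (447, 212, 200, 63, np.float64(23.9)))
side
ny 53 z 263.2 x [-17.  16.] y [-76. -58.]
py 169 z 263.4 x [-16.  16.] y [60. 76.]
plain 193 z 263.4 x [-97. -86.] y [-46.  48.]
c1 103 z 263.6 x [ 87. 101.] y [47. 76.]
c2 76 z 263.8 x [ 86. 101.] y [-74. -46.]
c3 65 z 263.4 x [-97. -86.] y [60. 76.]
c4 34 z 262.7 x [-98. -86.] y [-77. -59.]
([(np.float64(-0.498), np.float64(0.4663), np.float64(0.1731), np.float64(0.4198), 1030), (np.float64(-0.807), np.float64(0.4674), np.float64(0.1736), np.float64(3.5551), 1030)], (468, 169, 200, 156, np.float64(23.9)))
```

View pics/place2.png

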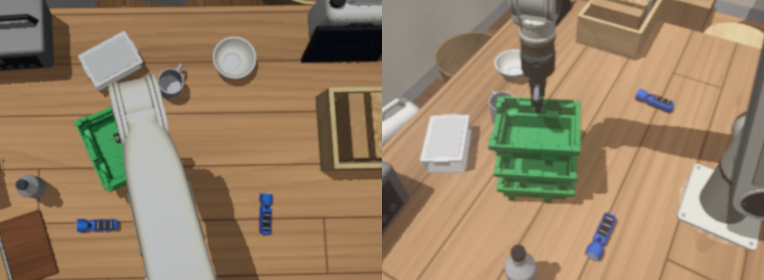

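Left crop: the top tray is over the tower at (105,150). Right crop: it hovers level at (537,125) above the two trays, aligned within about 1 mm. I lower it.

>>> step_arm([
  [[0, -0.7, 4], 0],
  [[0, -0.7, 12], 0],
  [[0, -0.7, 20], 0],
  [[0, -0.7, 27], 0],
  [[0, -0.7, 30], 0],
  [[0, -0.7, 32], 0],
  [[0, -0.7, 33], 0],
  [[0, -0.7, 33], 0],
])

```text
clock: 18.75
eef_pos: [0.4938, 0.1076, 0.2741]
tool_rot: [-0.206, 0.979, 0.0, 0.0]
ft_force: [-0.8, -0.0, -1.8]
grip_width: 0.0173
grasp_force: 58.7
```

>>> step_arm([
  [[0, 0, 1], 0],
  [[0, 0, 2], 0],
  [[0, 0, 2], 0],
])

```text
clock: 19.12
eef_pos: [0.4936, 0.1076, 0.2719]
tool_rot: [-0.206, 0.979, -0.0, -0.0]
ft_force: [0.1, 0.4, -2.0]
grip_width: 0.0167
grasp_force: 58.7
```

>>> step_arm([
  [[0, 0, 0.5], 0],
  [[0, 0, 1], 0],
  [[0, 0, 1], 0],
])

```text
clock: 19.5
eef_pos: [0.4937, 0.1076, 0.271]
tool_rot: [-0.206, 0.979, -0.0, -0.0]
ft_force: [0.4, 0.3, -1.8]
grip_width: 0.0169
grasp_force: 58.7
```

>>> step_arm([
  [[0, 0, 0.5], 0],
  [[0, 0, 1], 0],
  [[0, 0, 1], 0],
])

```text
clock: 19.88
eef_pos: [0.4937, 0.1076, 0.2707]
tool_rot: [-0.206, 0.979, 0.0, 0.0]
ft_force: [-2.6, 0.3, 3.6]
grip_width: 0.0169
grasp_force: 59.4
```

Contact at the expected height. I release, rise and check.

>>> step_arm([
  [[0, 0, 0], 0],
  [[0, 0, 0], 0],
  [[0, 0, 0], 0],
  [[0, 0, 0], 0],
  [[0, 0, 0], 0],
], claw=-0.5)

```text
clock: 20.5
eef_pos: [0.4937, 0.1076, 0.2699]
tool_rot: [-0.206, 0.979, 0.0, -0.0]
ft_force: [-0.2, 0.1, -0.2]
grip_width: 0.0641
grasp_force: 0.0
```

>>> step_arm([
  [[0, 0, -10], 0],
  [[0, 0, -30], 0],
  [[0, 0, -60], 0],
  [[0, 0, -90], 0],
  [[0, 0, -90], 0],
])

```text
clock: 21.12
eef_pos: [0.4948, 0.1079, 0.3633]
tool_rot: [-0.206, 0.979, 0.0, 0.003]
ft_force: [0.1, 0.2, -0.4]
grip_width: 0.0642
grasp_force: 0.0
```

>>> step_arm([
  [[-20, -50, 0], 0],
  [[-40, -100, 0], 0],
  [[-60, -160, 0], 0],
  [[-60, -210, 0], 0],
  [[-60, -240, 0], 0],
  [[-60, -240, 0], 0],
  [[-60, -240, 0], 0],
])

```text
clock: 22.0
eef_pos: [0.645, -0.0874, 0.3593]
tool_rot: [-0.206, 0.979, 0.001, -0.001]
ft_force: [0.0, 0.2, -0.5]
grip_width: 0.0639
grasp_force: 0.0
```

```bash
python3 - <<'E'
from h import *
M=(.4662,.1696)
for c in ("top","side"):
    im,d=bot.camera(c); P=cloud(c,d).reshape(-1,3); print(c); plane(P,M,BY,.226)
    cv2.imwrite(f"pics/{c}4.png",im[...,::-1]); print(fit(P,.226,M))
a=[cv2.imread(f"pics/{c}4.png")[60:340,100:482] for c in ("top","side")]
cv2.imwrite("pics/final.png",np.hstack(a)); print(bot.get_obs()["clock"])
E
```

```text
top
ny 77 z 226.3 x [-16.  16.] y [-74. -58.]
py 89 z 225.8 x [-15.  15.] y [59. 76.]
plain 180 z 225.9 x [-100.  -89.] y [-47.  47.]
c1 66 z 225.4 x [87. 99.] y [45. 76.]
c2 57 z 225.5 x [87. 99.] y [-73. -46.]
c3 41 z 225.5 x [-100.  -87.] y [58. 76.]
c4 37 z 225.9 x [-100.  -86.] y [-74. -59.]
([(np.float64(0.629), np.float64(0.4657), np.float64(0.1707), np.float64(0.4122), 773), (np.float64(0.275), np.float64(0.4657), np.float64(0.1707), np.float64(3.5539), 773)], (465, 170, 200, 152, np.float64(23.6)))
side
ny 175 z 226.0 x [-15.  17.] y [-75. -58.]
py 156 z 226.4 x [-16.  16.] y [59. 75.]
plain 184 z 226.9 x [-97. -86.] y [-45.  47.]
c1 96 z 226.3 x [ 86. 101.] y [46. 75.]
c2 78 z 226.4 x [ 87. 101.] y [-75. -46.]
c3 57 z 226.3 x [-98. -86.] y [60. 75.]
c4 25 z 227.0 x [-96. -86.] y [-72. -58.]
([(np.float64(-0.424), np.float64(0.4665), np.float64(0.1728), np.float64(0.4174), 1053), (np.float64(-0.73), np.float64(0.4673), np.float64(0.1731), np.float64(3.5549), 1053)], (468, 169, 200, 155, np.float64(23.6)))
22.1
```

View pics/final.png

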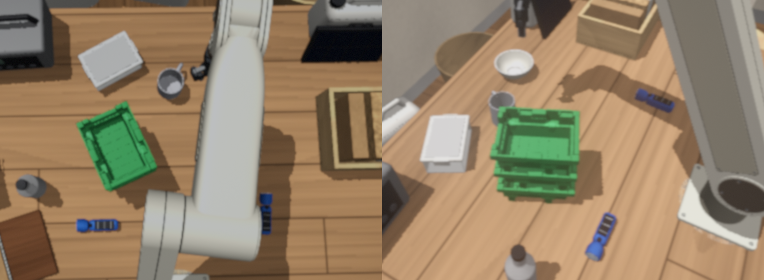

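The final picture shows the three-tier tower level, with its rim at 226 mm, at (117,145) left and (537,150) right. The other things are undisturbed and the arm is clear.

```bash
python3 -c "
from workcell import bot
print(bot.job_done())"
```

```text
the job is handed in; nothing more can be done
None
```

The three-tier tower is built and handed in at about 22 s: both spare trays are stacked end for end and level in the rim pockets, with the top rim at about 226 mm and nothing else on the bench disturbed.

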